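# Snap the retaining clip into the axle groove of the tape stand

### The arm

A 7-joint arm with a two-finger parallel gripper is mounted at the origin on a cart in front of the work surface, level with it; the furniture and walls round the work are solid. World frame = base frame: x ahead of the robot, y to its left, z up, the work surface at z = 0. Lengths are in m, angles in rad, forces in N, time in s.
With the tool pointing down it reaches from about 0.4 to 0.75 m from the base axis. Payload 19.5 kg.
Tool frame: the origin (TCP) lies midway between the tips of the shut fingers; the grasp point (between the pads) lies 19 mm behind it (env.hold_point_z is the distance from the TCP to the grasp point, in m); z points along the fingers, y is the line along which they close (so a half turn about z gives the same grasp; the last joint's range is limited). The gripper opens to 85 mm and grips with 20 to 120 N. Pads are 22 mm wide; open, the fingers measure 114 mm over their backs; the gripper's body (76 mm by 85 mm) begins 54 mm behind the grasp point. The pads swing forward as they close: fully open they stand 13 mm farther back than shut.
Start: joints at [1.098, 0.707, -0.028, 1.485, 0.022, 0.951, -0.075], TCP at [0.24, -0.522, 0.231] pointing down, gripper open.
Joint ranges: [-2.71, 2.71], [-0.32, 2.16], [-1.57, 1.52], [0, 2.45], [-1.46, 4.6], [0, 2.02], [-2.83, 2.83]. Speed limits (rad/s): [1.89, 1.89, 2.57, 2.57, 3.01, 3.01, 3.01].

### API

Orientations are given as a rotation vector (axis times angle).
In Python, from plant import env gives the robot as it stands. The module is installed in compiled form; this text tells all that it offers.
- The arm moves only by the tool step_arm, never from a script. Its argument "targets" is a list that holds one entry, the list of rows, each a list of 5 numbers: the finger opening in mm, from 0 to 85.4, then the shift along the world's x, y, z in mm, then the turn about the world's z in degrees. A call has 1 to 12 rows; each row shifts and turns the commanded pose from where the row before left it; what a row does not reach is not made up. A row lasts 1/10 s, in which the tool goes at most 50 mm and 8.59 degrees, less where a joint would pass 70% of its speed; a pose out of reach is approached as far as the arm can. A call is refused whole if a number of a shift passes 50 or a number of a turn 8.59, either way. A call with a gripper value outside its range is refused whole. The fingers move at their own pace and stop on an object; "squeeze" is the grip in N (left out, the last holds). Time passes only in rows, so rows that do not move let the fingers close. It gives the time, the measured TCP pose, the force, the opening and the grip force at its end, in the units of the state.
- env.get_obs(): the state, without advancing time (a new reading comes with each control period).
- env.grab_frame(name): name is "scene" or "top" or "wrist"; returns (picture, depth): 400x640x3 uint8, red, green, blue; 400x640 float32, m along the optical axis (not along the pixel's ray), 0 where there is no reading.
- env.camera_params(name): a dict with "intrinsics" (3x3 intrinsics, pixels), "distortion" ([k1, k2, p1, p2, k3] as OpenCV has them; the pictures are not rectified), "world_to_cam" (4x4, takes a point from world to camera coordinates); the wrist camera has in their place "mount" (4x4, takes a point from camera to tool coordinates, whose origin is the TCP and whose axes are the flange's). Camera axes: x right, y down, z forward; pixel columns grow to the right and rows downward; lengths in m; the calibration is good to about 2 mm. A picture is of the moment at which its call begins: read the wrist's pose just before it. camera_params takes no time and is no camera call.
- env.sign_off(): hands the job in; it is judged then, once.
The state is a dict: "t": time; "qpos": joint angles; "dq": joint speeds; "tau": joint torques, N m; "eef_pos": TCP position; "ee_rot": TCP orientation; "wrist_force": force on the tool from outside, world axes, zero at the start; "ft_torque": the same for the moment, N m; "finger_gap": opening from 0.0 (shut) to 1.0 (fully open); "finger_force": force on a finger pad.
Only numpy, scipy, OpenCV 4.12 (cv2) and the standard library are available. Lean on these libraries where they do the work, as an engineer would, in place of code of your own. Each camera call takes 0.05 s, during which the arm holds its last target. There are 200 camera calls.

### The job

Take the orange retaining clip out of its grey holder and press it down over the axle of the tape stand, sideways into the groove beyond the tape roll, until it has snapped fully home and sits upright there by itself. Feel for the groove with a light touch and never press hard while the clip stands on the full thickness of the axle: it cannot go on there and would crack, and stop pressing once it is home. Do not knock the two paint jars about.

Things in the scene. Friction and masses are not known exactly. Their poses are not given: they have to be found in the camera images.
- stand: Fixed tape stand: dark base 100 x 76 x 10 mm, grey upright (at x -2 to +18 mm, 96 mm high), cream tape roll (44 mm diameter, x -6 to -36 mm) on a level metal axle along the stand's -x, 75 mm up. Origin on the work surface under the upright. Beyond the roll: axle of full thickness (26 mm diameter), a groove 8 mm wide with an 18 mm core, then a 12 mm end collar of full thickness.
- axle_ref (a point): Point on the axle's centre line, fixed to the stand, axes as the stand's (-x to the axle's free end). The axle is clamped at a different length every time, which is not measured: the groove's middle lies 0 to 26 mm from this point towards -x. The roll's face is 16 mm from it towards +x; between roll and groove there is always at least 11 mm of full-thickness axle to feel on.
- clip: Orange push-on clip, 75 mm high, 36 mm wide (its y), jaws 6 mm thick (its x, to lie along the axle, either way round), standing jaws down in the holder. Origin: centre of its round mouth, on the axle's centre line when home; z up. Over the groove it falls free to 15 mm above that line, then needs 8 to 15 N to snap over the core, then meets a firm stop. A push kept under 20 N never harms it.
- clip_lips (a point): Point midway between the two round lips (radius 3.5 mm) of the clip's sprung jaws, 8 mm below the clip's origin; lips 13 mm apart at rest. Each jaw swings out 4 mm at most: enough for the groove's core, not for the full axle. On the full axle the lips touch when the clip's origin is 21 mm above the axle's centre line; the push then grows by some 5 to 10 N per mm and wedges the jaws.
- clip_tab (a point): Centre of the clip's grip tab, 47 mm above the clip's origin: an upright ribbed block 12 mm thick (clip x), 26 mm wide (clip y), 34 mm high. Grasp it from above across the 12 mm. Axes as the clip's.
- holder: Fixed grey block, 34 x 64 x 30 mm, origin at the centre of its underside. The clip stands 24 mm deep in its pocket (8.4 x 40 mm, floor 6 mm above the work surface); draw it straight up by 30 mm to free it. Its x is the pocket's narrow direction.
- jar_red: Loose small paint jar with a red cap, 30 mm diameter, 39 mm high, origin at the centre of its underside. A bystander.
- jar_blue: Loose small paint jar with a dark blue cap, 30 mm diameter, 39 mm high, origin at the centre of its underside. A bystander.
- lamp (a point): Middle of the foot, on the work surface, of the fixed magnifier lamp: a round white foot, a bent stalk and a ring head reaching about 0.35 m up and towards -y. An obstacle to keep clear of, with the tall brush stand behind it.

How it is judged:
On the way:
1. the clip is lifted out of its holder (z of clip in the frame of holder above 0.06 m), for 0.1 s.
At the end, for the whole second after the job is handed in: The clip is released and at rest in the axle's groove: mouth centre within 3 mm of the axle's centre line in height and sideways, 5 mm rollward to 31 mm outward of axle_ref, thickness direction within 0.25 rad of the axle, tab within 0.35 rad of upright (z of clip in the frame of axle_ref between -0.003 and 0.003 m and y of clip in the frame of axle_ref between -0.003 and 0.003 m and x of clip in the frame of axle_ref between -0.031 and 0.005 m and angle between the x axis of clip and the x axis of stand, either way round below 0.25 rad and angle between clip's own z axis and vertical below 0.35 rad and linear speed of clip below 0.02 m/s); the robot touches nothing.
It fails at once if the clip is jammed against the stand or axle with contact forces of more than 40 N in all (contact force between clip and stand above 40 N).
It fails at once if a paint jar is moved by more than 30 mm (distance of any of jar_red, jar_blue from where it was at the start of the episode above 0.03 m).
It also fails if it takes over 72 s, if anything falls off the work surface, if the arm or the gripper's body presses on something with over 40 N, if the wrist force passes 120 N, or if a joint passes its speed limit or range.

## Working session

There is one attempt and no reset: what is moved stays moved. The work goes in short steps, Python scripts to look and compute and a tool call to move; the robot and the scene stay as the last step left them, time stands still between calls to the robot, and variables do not carry over. Pictures are saved under pics/ and viewed, at most 10 in all, crops included, and the job is handed in when it is done.

Besides the shell and the picture viewer there is one more tool, called after ">>>" in YAML: its name, and indented under it one key for each argument. step_arm: Moves the arm, as the interface text tells. Its arguments: {"type":"object","properties":{"targets":{"type":"array"},"squeeze":{"type":"number"}},"required":["targets"]}

```bash
mkdir -p pics
cat > h.py <<'E'
import numpy as np,cv2
from scipy.spatial.transform import Rotation as R
from plant import env
def grab(name,fn=None):
    o=env.get_obs(); p=env.camera_params(name); im,d=env.grab_frame(name)
    if name=='wrist':
        T=np.eye(4);T[:3,:3]=R.from_rotvec(o['ee_rot']).as_matrix();T[:3,3]=o['eef_pos'];c2w=T@np.array(p['mount'])
    else: c2w=np.linalg.inv(np.array(p['world_to_cam']))
    K=np.array(p['intrinsics']);D=np.array(p['distortion'])
    np.savez(''+(fn or name)+'.npz',im=im,d=d,c2w=c2w,K=K,D=D)
    cv2.imwrite('pics/'+(fn or name)+'.png',im[:,:,::-1])
    return im,d
def load(fn): return np.load(''+fn+'.npz')
def pts(f):
    "world xyz for every pixel"
    v,u=np.mgrid[:400,:640]; n=cv2.undistortPoints(np.stack([u,v],-1).reshape(-1,1,2).astype(float),f['K'],f['D']).reshape(400,640,2)
    d=f['d'][...,None]; P=np.concatenate([n*d,d],-1)
    return P@f['c2w'][:3,:3].T+f['c2w'][:3,3]
def ray(f,u,v,z):
    n=cv2.undistortPoints(np.array([[[u,v]]],float),f['K'],f['D'])[0,0]
    r=f['c2w'][:3,:3]@np.array([n[0],n[1],1]);o=f['c2w'][:3,3]; return o+r*(z-o[2])/r[2]
E
python3 - <<'E'
from h import *
o=env.get_obs();print(o,env.hold_point_z)
for n in('scene','top'):
    grab(n);f=load(n);print(n,f['c2w'].round(3).tolist(),f['K'].tolist())
a=cv2.imread('pics/scene.png');b=cv2.imread('pics/top.png')
E
```

```text
{'t': 0.0, 'qpos': array([ 1.09832674,  0.70709398, -0.02762841,  1.48499225,  0.02199012,
        0.95093736, -0.0755198 ]), 'dq': array([-0.00060782,  0.0004089 , -0.00010015, -0.00010233, -0.00023067,
        0.00044321,  0.00170605]), 'tau': array([-1.47535015e-04, -8.83230901e+01,  1.23462070e+00, -2.36164713e+01,
        1.68898248e-02,  6.64374660e-03,  1.87802550e-05]), 'eef_pos': array([ 0.23999414, -0.52221924,  0.23083414]), 'ee_rot': array([-3.06793693e+00, -6.71171163e-01,  4.13386344e-04]), 'wrist_force': array([ 0.52016038, -0.7584626 , -0.49146557]), 'ft_torque': array([ 0.00843078,  0.02675614, -0.01805045]), 'finger_force': 0.0, 'finger_gap': 0.997061572866359} 0.0187
scene [[0.67, -0.327, 0.667, -0.059], [-0.743, -0.301, 0.598, -0.533], [0.005, -0.896, -0.444, 0.466], [0.0, 0.0, 0.0, 1.0]] [[476.7039104372231, 0.0, 323.24967899828914], [0.0, 476.7039104372231, 200.97440898308895], [0.0, 0.0, 1.0]]
top [[0.009, -0.982, 0.187, 0.372], [-1.0, -0.01, -0.008, -0.02], [0.01, -0.187, -0.982, 1.018], [0.0, 0.0, 0.0, 1.0]] [[393.5166386153494, 0.0, 320.57778221810037], [0.0, 393.5166386153494, 200.69350539364598], [0.0, 0.0, 1.0]]
```

View pics/scene.png

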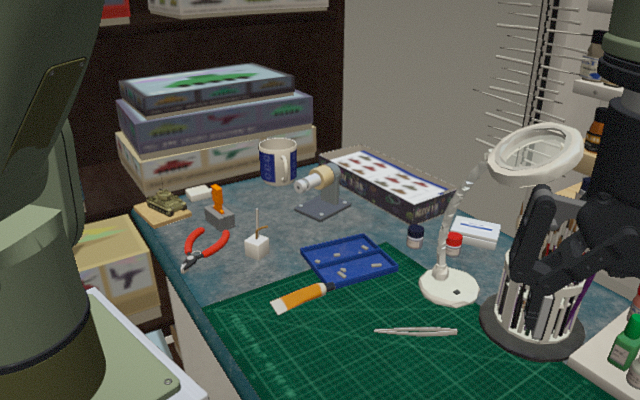

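View pics/top.png

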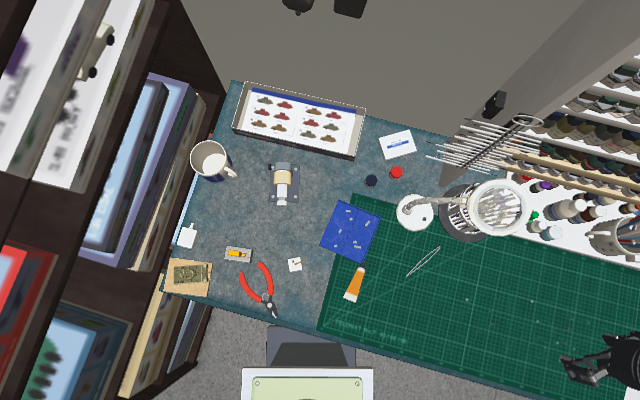

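The scene view shows the clip and holder at (218,212), the stand at (320,190), the jars at (416,236) and (455,243), and the lamp foot at (448,287). In the top view the holder is at (238,254), the stand at (283,183), the jars at (371,180) and (396,172), and the lamp foot at (415,212). Next I'll measure from enlarged crops and the depth data.

Run:
```python
from h import *
f=load('top');P=pts(f);im=f['im']
for n,(u,v) in dict(holder=(238,254),stand=(283,183),red=(396,172),blue=(371,180),lamp=(415,212),lampring=(475,210),mug=(210,160),box=(300,118)).items():
    print(n,P[v,u].round(3))
a=im[150:220,245:325];b=im[230:280,205:275]
a=cv2.resize(a,None,fx=5,fy=5,interpolation=cv2.INTER_CUBIC);b=cv2.resize(b,None,fx=5,fy=5,interpolation=cv2.INTER_CUBIC)
c=np.zeros((350,760,3),np.uint8);c[:350,:400]=a;c[:250,405:755]=b
cv2.imwrite('pics/c1.png',c[:,:,::-1])
h=im.astype(int);m=(h[...,0]>180)&(h[...,1]<170)&(h[...,2]<90)&(np.abs(P[...,0]-P[254,238,0])<.06)&(np.abs(P[...,1]-P[254,238,1])<.06)
q=P[m];print(len(q),q.min(0),q.max(0))
t=q[q[:,2]>q[:,2].max()-.01];print(t.mean(0),cv2.minAreaRect((t[:,:2]*1000).astype(np.float32)))
# stand: tops
S=P[150:220,245:325].reshape(-1,3)
for lo,hi in((.09,.102),(.004,.016)):
    t=S[(S[:,2]>lo)&(S[:,2]<hi)];print(lo,len(t),t.mean(0) if len(t) else 0,cv2.minAreaRect((t[:,:2]*1000).astype(np.float32)))
B=P[235:275,215:265].reshape(-1,3);t=B[(B[:,2]>.022)&(B[:,2]<.036)];print('holder',len(t),cv2.minAreaRect((t[:,:2]*1000).astype(np.float32)))
```

```text
holder [0.42  0.166 0.08 ]
stand [0.59  0.064 0.093]
red [ 0.635 -0.221  0.039]
blue [ 0.613 -0.156  0.041]
lamp [ 0.535 -0.273  0.015]
lampring [ 0.5   -0.327  0.265]
mug [0.671 0.266 0.009]
box [0.778 0.028 0.043]
127 [0.3615976  0.10654036 0.01056407] [0.42933954 0.18945166 0.08511419]
[0.42243735 0.17983016 0.08283917] ((423.0408935546875, 176.9779815673828), (24.269332885742188, 10.944761276245117), 79.54729461669922)
0.09 319 [0.61154557 0.06757236 0.09529575] ((592.2811889648438, 67.65074157714844), (101.47296142578125, 36.49675369262695), 1.3568166494369507)
0.004 967 [0.60491877 0.06685444 0.00849437] ((608.6494140625, 69.13593292236328), (187.26889038085938, 211.85304260253906), 0.4698564410209656)
holder 277 ((423.666748046875, 177.2173614501953), (64.23928833007812, 33.9027214050293), 82.11721801757812)
```

View pics/c1.png

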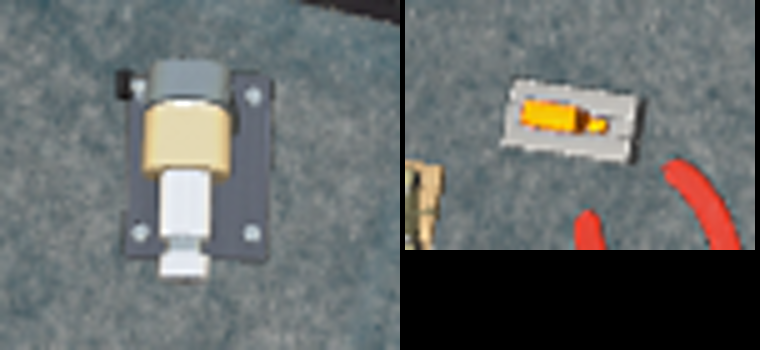

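The crop shows the stand's axle running straight down the image, with the groove at about crop (184,242), which is full-image (281.8,198.4). The clip tab is upright in the holder, tilted about 8°.

Run:
```python
from h import *
f=load('top');P=pts(f)
for v in range(158,208,3):
    row=P[v,265:300]; m=(row[:,2]>.05)
    if m.any(): q=row[m];i=q[:,2].argmax();print(v,q[:,0].mean().round(4),'y',q[:,1].min().round(4),q[:,1].max().round(4),'mid',((q[:,1].min()+q[:,1].max())/2).round(4),'z',q[:,2].max().round(4))
M=R.from_rotvec(env.get_obs()['ee_rot']).as_matrix();print('tool y dir',M[:,1],np.degrees(np.arctan2(M[1,1],M[0,1])))
for n,u,v,z in(('groove',281.8,198.4,.085),('rollface',282,184,.088),('end',281.5,205.3,.088),('basecorner',277-4,167,.01),('b2',299,167,.01),('b3',299,202,.01),('b4',270,202,.01)):print(n,ray(f,u,v,z).round(4))
p=env.camera_params('wrist');print(np.array(p['mount']).round(3).tolist())
```

```text
164 0.638 y 0.0486 0.1025 mid 0.0756 z 0.1002
167 0.6311 y 0.0463 0.1024 mid 0.0744 z 0.0995
170 0.6235 y 0.0467 0.0875 mid 0.0671 z 0.0975
173 0.6019 y -0.0197 0.0869 mid 0.0336 z 1.0183
176 0.6074 y 0.0478 0.0898 mid 0.0688 z 0.0999
179 0.5998 y 0.0475 0.0894 mid 0.0685 z 0.1008
182 0.5801 y -0.0197 0.0891 mid 0.0347 z 1.0183
185 0.5881 y 0.048 0.0876 mid 0.0678 z 0.0914
188 0.5791 y 0.0572 0.0786 mid 0.0679 z 0.0912
191 0.5519 y -0.0197 0.0786 mid 0.0295 z 1.0183
194 0.5641 y 0.0567 0.0779 mid 0.0673 z 0.0922
197 0.5578 y 0.0564 0.0783 mid 0.0673 z 0.0865
200 0.5497 y 0.0591 0.075 mid 0.067 z 0.091
203 0.5425 y 0.0563 0.0807 mid 0.0685 z 0.091
206 0.5381 y 0.062 0.0741 mid 0.0681 z 0.071
tool y dir [ 0.417596   -0.90863229 -0.00097258] -65.31708204652216
groove [0.5539 0.0663 0.085 ]
rollface [0.5889 0.0665 0.088 ]
end [0.5365 0.0663 0.088 ]
basecorner [0.653  0.0987 0.01  ]
b2 [0.6538 0.0299 0.01  ]
b3 [0.5595 0.0282 0.01  ]
b4 [0.5587 0.1036 0.01  ]
[[-0.001, -0.956, -0.292, 0.074], [1.0, -0.001, 0.001, 0.001], [-0.001, -0.292, 0.956, -0.143], [0.0, 0.0, 0.0, 1.0]]
```

>>> step_arm:
  targets:
    - [[85,0,35,0,0],[85,0,40,0,0],[85,5,40,0,0],[85,15,40,0,0],[85,30,35,0,0],[85,30,35,0,0],[85,28,40,0,0],[85,25,40,0,0],[85,20,45,0,0],[85,15,45,0,0],[85,5,45,0,0],[85,5,45,0,0]]

```text
t: 1.3
eef_pos: [0.4181, -0.0355, 0.2311]
ee_rot: [-3.069, -0.672, 0.0]
wrist_force: [0.8, -0.6, -0.1]
finger_gap: 0.995
finger_force: 0.0
```

>>> step_arm:
  targets:
    - [[85,1,30,0,8.2],[85,1,30,0,8.2],[85,1,30,0,8.2],[85,1,30,0,8.2],[85,1,30,0,8.2],[85,1,30,0,8.2],[85,0,32,0,8.2],[85,0,0,-40,0],[85,0,0,0,0],[85,0,0,0,0]]

```text
t: 2.3
eef_pos: [0.4239, 0.174, 0.1916]
ee_rot: [-2.371, -2.061, 0.003]
wrist_force: [0.1, 0.6, 0.4]
finger_gap: 0.993
finger_force: 0.0
```

Run:
```python
from h import *
grab('wrist','w1');f=load('w1');P=pts(f);im=f['im'].astype(int)
o=env.get_obs();M=R.from_rotvec(o['ee_rot']).as_matrix();print(o['eef_pos'],np.degrees(np.arctan2(M[1,1],M[0,1])),o['wrist_force'])
h=cv2.cvtColor(f['im'],cv2.COLOR_RGB2HSV)
m=(h[...,0]>5)&(h[...,0]<25)&(h[...,1]>140)&(P[...,2]>.07)&(P[...,2]<.1);t=P[m]
print(m.sum(),t.mean(0) if m.any() else 0,cv2.minAreaRect((t[:,:2]*1000).astype(np.float32)), np.percentile(t,[1,50,99],axis=0).round(4))
t=P[(P[...,2]>.024)&(P[...,2]<.036)&(np.hypot(P[...,0]-.4237,P[...,1]-.177)<.05)];print('holder',cv2.minAreaRect((t[:,:2]*1000).astype(np.float32)))
```

```text
[0.42437344 0.17408331 0.19226375] -7.995150383503303 [-0.27281716  0.1996724  -0.03246194]
334 [0.42328214 0.17701056 0.08147331] ((423.024169921875, 176.0802001953125), (25.207317352294922, 10.368257522583008), 82.03156280517578) [[0.4169 0.1637 0.0717]
 [0.4233 0.1771 0.0819]
 [0.4295 0.1887 0.0835]]
holder ((423.44287109375, 175.48709106445312), (64.13239288330078, 33.75517272949219), 81.59400939941406)
```

View pics/w1.png

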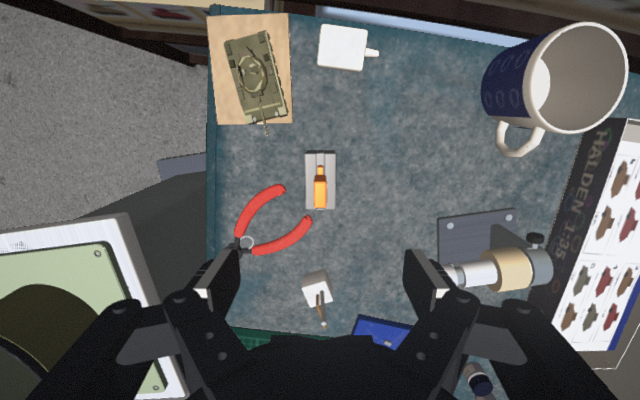

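The wrist view shows the holder at (320,180) and the upright tab at (320,188), nearly centred between the fingers. Going down to grasp.

>>> step_arm:
  squeeze: 70
  targets:
    - [[50,-1,3,-40,0],[50,0,0,-40,0],[50,0,0,-35,0],[50,0,0,-20,0],[50,0,0,-6,0],[50,0,0,0,0],[5,0,0,0,0],[5,0,0,0,0],[5,0,0,0,0],[5,0,0,0,0],[5,0,0,0,0],[5,0,0,0,0]]

```text
t: 3.55
eef_pos: [0.4239, 0.1777, 0.0511]
ee_rot: [2.369, 2.062, 0.003]
wrist_force: [1.2, -1.5, 11.9]
finger_gap: 0.129
finger_force: 68.9
```

>>> step_arm:
  targets:
    - [[5,0,0,5,0],[5,0,0,10,0],[5,0,0,15,0],[5,0,0,30,0],[5,0,0,40,0],[5,0,0,30,0],[5,0,0,10,0],[5,0,0,0,0],[5,0,0,0,0]]

```text
t: 4.45
eef_pos: [0.4229, 0.1774, 0.1903]
ee_rot: [-2.37, -2.063, 0.0]
wrist_force: [0.8, -0.4, -1.1]
finger_gap: 0.126
finger_force: 68.5
```

Run:
```python
from h import *
o=env.get_obs();M=R.from_rotvec(o['ee_rot']).as_matrix();print(o['eef_pos'],M.round(4),o['wrist_force'],o['finger_force'],o['finger_gap'])
grab('wrist','w2');f=load('w2');P=pts(f)
h=cv2.cvtColor(f['im'],cv2.COLOR_RGB2HSV)
m=(h[...,0]>5)&(h[...,0]<25)&(h[...,1]>140)&(np.linalg.norm(P-o['eef_pos'],axis=-1)<.08)
L=(P[m]-o['eef_pos'])@M;print(m.sum(),np.percentile(L,[1,50,99],axis=0).round(4))
# axle: cylinder points, stand area
S=(P[...,2]>.05)&(P[...,2]<.11)&(abs(P[...,1]-.067)<.04)&(P[...,0]>.5)&(P[...,0]<.66);print('stand pts',S.sum())
grab('scene','s2');g=load('s2')
c=cv2.resize(g['im'][100:230,180:380],None,fx=4,fy=4,interpolation=cv2.INTER_CUBIC)
cv2.imwrite('pics/c2.png',c[:,:,::-1])
```

```text
[0.42293404 0.17739308 0.19026533] [[ 1.378e-01  9.905e-01 -1.000e-04]
 [ 9.905e-01 -1.378e-01 -1.000e-04]
 [-1.000e-04 -1.000e-04 -1.000e+00]] [ 0.7834389  -0.39058965 -1.0529691 ] 68.4888768196106 0.12633546943357107
2024 [[-0.0135 -0.005  -0.0356]
 [ 0.0078  0.0004 -0.03  ]
 [ 0.0158  0.006   0.032 ]]
stand pts 4142
```

View pics/c2.png

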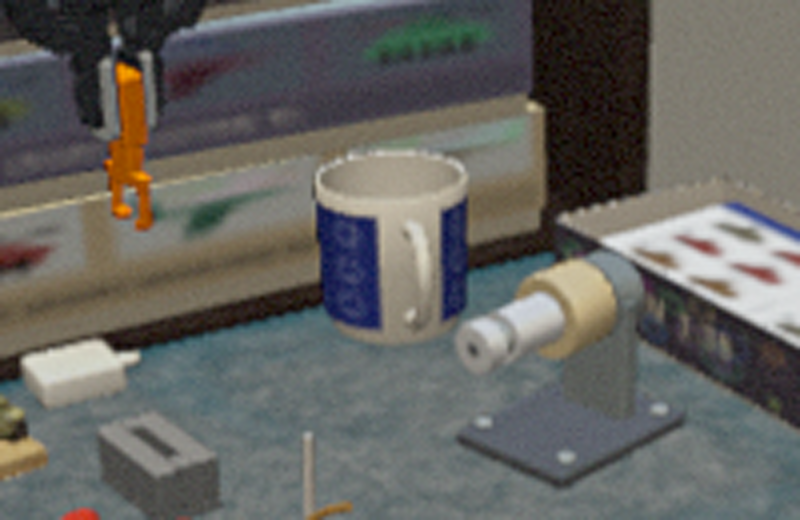

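The crop shows the clip held upright in the gripper at (130,140), clear of the holder. The axle's groove is visible at about (508,335).

Run:
```python
from h import *
from scipy.optimize import least_squares
o=env.get_obs();M=R.from_rotvec(o['ee_rot']).as_matrix();f=load('w2');P=pts(f)
h=cv2.cvtColor(f['im'],cv2.COLOR_RGB2HSV)
m=(h[...,0]>5)&(h[...,0]<25)&(h[...,1]>140)&(np.linalg.norm(P-o['eef_pos'],axis=-1)<.08)
L=(P[m]-o['eef_pos'])@M;T=L[(L[:,2]<-.027)];print('tab top',len(T),np.percentile(T,[1,5,50,95,99],axis=0).round(4))
J=L[L[:,2]>0];print('jaws',np.percentile(J,[1,50,99],axis=0).round(4))
for n in('w2','top'):
    g=load(n);Q=pts(g).reshape(-1,3)
    A=Q[(Q[:,2]>.068)&(Q[:,2]<.1)&(abs(Q[:,1]-.067)<.025)&(Q[:,0]>.563)&(Q[:,0]<.583)]
    r=least_squares(lambda p:np.hypot(A[:,1]-p[0]-p[1]*(A[:,0]-.57),A[:,2]-p[2])-.013,[.067,0,.075],loss='soft_l1',f_scale=.001)
    B=Q[(Q[:,2]>.08)&(Q[:,2]<.105)&(abs(Q[:,1]-.067)<.03)&(Q[:,0]>.592)&(Q[:,0]<.616)]
    r2=least_squares(lambda p:np.hypot(B[:,1]-p[0]-p[1]*(B[:,0]-.605),B[:,2]-p[2])-.022,[.067,0,.075],loss='soft_l1',f_scale=.001)
    print(n,len(A),r.x,len(B),r2.x)
    C=Q[(Q[:,2]>.06)&(Q[:,2]<.12)&(abs(Q[:,1]-r.x[0])<.006)&(Q[:,0]>.53)&(Q[:,0]<.62)]
    for x in np.arange(.53,.60,.003):
        s=C[(C[:,0]>=x)&(C[:,0]<x+.003)]
        if len(s):print(x.round(3),len(s),np.percentile(s[:,2],80).round(4),end='; ')
    print()
    bs=Q[(Q[:,2]>.006)&(Q[:,2]<.014)&(Q[:,0]>.54)&(Q[:,0]<.67)&(abs(Q[:,1]-.067)<.05)];print('base',cv2.minAreaRect((bs[:,:2]*1000).astype(np.float32)))
```

```text
tab top 1267 [[-0.0139 -0.0048 -0.0368]
 [-0.0122 -0.0046 -0.0324]
 [ 0.0003  0.0006 -0.0311]
 [ 0.0107  0.0057 -0.0293]
 [ 0.0112  0.0062 -0.0277]]
jaws [[ 0.0075 -0.0027  0.0028]
 [ 0.0118  0.0006  0.0154]
 [ 0.0163  0.0035  0.0364]]
w2 492 [0.06616253 0.00384969 0.07590318] 888 [ 0.06642673 -0.02242496  0.07570624]
0.536 96 0.0854; 0.539 28 0.0886; 0.542 25 0.0884; 0.545 27 0.0886; 0.548 13 0.0883; 0.551 29 0.0849; 0.554 25 0.0848; 0.557 53 0.0886; 0.56 26 0.0889; 0.563 26 0.0891; 0.566 31 0.0889; 0.569 25 0.089; 0.572 34 0.0888; 0.575 27 0.089; 0.578 31 0.0892; 0.581 28 0.0891; 0.584 29 0.089; 0.587 68 0.0942; 0.59 45 0.0977; 0.593 31 0.0976; 0.596 26 0.0981; 0.599 30 0.0982; 
base ((610.2138061523438, 69.1099853515625), (101.41163635253906, 71.44678497314453), 0.29252520203590393)
top 79 [0.06806761 0.0552888  0.07677374] 170 [ 0.06805021 -0.0051132   0.07673101]
0.536 9 0.0833; 0.539 8 0.0897; 0.542 7 0.0903; 0.545 5 0.0891; 0.548 5 0.0889; 0.551 5 0.0874; 0.554 5 0.0866; 0.557 10 0.0889; 0.56 5 0.0901; 0.563 6 0.0922; 0.566 8 0.0896; 0.569 4 0.0898; 0.572 6 0.0906; 0.575 5 0.0894; 0.578 6 0.0912; 0.581 8 0.0893; 0.584 6 0.0911; 0.587 6 0.0922; 0.59 9 0.0987; 0.593 5 0.0992; 0.596 10 0.0993; 0.599 5 0.0993; 
base ((602.9607543945312, 69.01771545410156), (81.603271484375, 124.92977142333984), 86.0345458984375)
```

>>> step_arm:
  targets:
    - [[5,25,-20,0,2],[5,30,-25,0,2],[5,30,-25,0,2],[5,30,-25,0,2],[5,15,-14,0,0],[5,0,0,-15,0],[5,0,0,-15,0],[5,0,0,-10,0],[5,0,0,0,0],[5,0,0,0,0]]

```text
t: 5.55
eef_pos: [0.5531, 0.0687, 0.1503]
ee_rot: [-2.219, -2.223, 0.001]
wrist_force: [0.1, -0.4, 0.1]
finger_gap: 0.129
finger_force: 68.5
```

Run:
```python
from h import *
o=env.get_obs();M=R.from_rotvec(o['ee_rot']).as_matrix();print(o['eef_pos'],M[:,1].round(4),o['wrist_force'],o['finger_force'])
grab('wrist','w3');f=load('w3');P=pts(f)
grab('scene','s3');g=load('s3')
a=cv2.resize(f['im'][120:400,150:500],(400,320));b=cv2.resize(g['im'][130:220,270:370],(400,360),interpolation=cv2.INTER_CUBIC)
c=np.zeros((360,800,3),np.uint8);c[:320,:400]=a;c[:,400:]=b;cv2.imwrite('pics/c3.png',c[:,:,::-1])
```

```text
[0.55306176 0.06872828 0.15034979] [ 1.0e+00  1.7e-03 -4.0e-04] [ 0.11630576 -0.42926201  0.07507913] 68.51930379867554
```

View pics/c3.png

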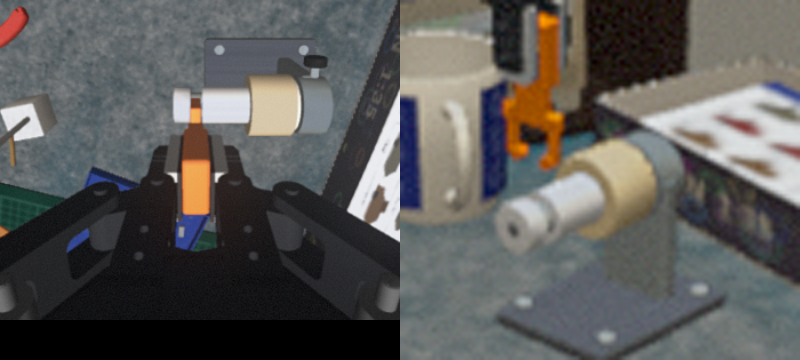

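The left crop shows the clip (196,110) over the groove near the axle's end. The right crop shows it hanging above the axle. Now I'll lower it with a light touch.

>>> step_arm:
  targets:
    - [[5,0,0,-8,0],[5,0,0,-6,0],[5,0,0,-3,0],[5,0,0,0,0],[5,0,0,0,0]]

```text
t: 6.15
eef_pos: [0.5531, 0.0686, 0.1333]
ee_rot: [-2.22, -2.223, 0.0]
wrist_force: [0.4, 0.0, -0.7]
finger_gap: 0.122
finger_force: 68.5
```

>>> step_arm:
  targets:
    - [[5,0,0,-1,0],[5,0,0,-1,0],[5,0,0,0,0],[5,0,0,0,0]]

```text
t: 6.55
eef_pos: [0.5531, 0.0686, 0.1313]
ee_rot: [-2.22, -2.223, 0.0]
wrist_force: [0.3, -0.4, -0.1]
finger_gap: 0.13
finger_force: 68.5
```

>>> step_arm:
  targets:
    - [[5,0,0,-1,0],[5,0,0,0,0],[5,0,0,0,0]]

```text
t: 6.85
eef_pos: [0.5531, 0.0686, 0.1302]
ee_rot: [-2.22, -2.223, 0.0]
wrist_force: [-0.4, -0.7, 0.5]
finger_gap: 0.125
finger_force: 68.5
```

>>> step_arm:
  targets:
    - [[5,0,0,-1,0],[5,0,0,0,0],[5,0,0,0,0]]

```text
t: 7.15
eef_pos: [0.5531, 0.0686, 0.1292]
ee_rot: [-2.22, -2.223, 0.0]
wrist_force: [1.2, -0.6, -0.0]
finger_gap: 0.129
finger_force: 68.5
```

>>> step_arm:
  targets:
    - [[5,0,0,-1,0],[5,0,0,0,0],[5,0,0,0,0]]

```text
t: 7.45
eef_pos: [0.5531, 0.0685, 0.1282]
ee_rot: [-2.22, -2.223, 0.0]
wrist_force: [0.0, 0.5, 0.5]
finger_gap: 0.13
finger_force: 68.5
```

>>> step_arm:
  targets:
    - [[5,0,0,-1,0],[5,0,0,0,0],[5,0,0,0,0]]

```text
t: 7.75
eef_pos: [0.5531, 0.0686, 0.1272]
ee_rot: [-2.22, -2.223, 0.0]
wrist_force: [-0.5, -0.5, -1.1]
finger_gap: 0.131
finger_force: 68.5
```

>>> step_arm:
  targets:
    - [[5,0,0,-1,0],[5,0,0,0,0],[5,0,0,0,0]]

```text
t: 8.05
eef_pos: [0.5531, 0.0686, 0.1263]
ee_rot: [-2.22, -2.223, 0.0]
wrist_force: [-0.3, 0.4, -0.2]
finger_gap: 0.126
finger_force: 68.5
```

>>> step_arm:
  targets:
    - [[5,0,0,-1,0],[5,0,0,0,0],[5,0,0,0,0]]

```text
t: 8.35
eef_pos: [0.5531, 0.0686, 0.1252]
ee_rot: [-2.22, -2.223, 0.0]
wrist_force: [0.5, 0.1, -1.1]
finger_gap: 0.129
finger_force: 68.5
```

>>> step_arm:
  targets:
    - [[5,0,0,-1,0],[5,0,0,0,0],[5,0,0,0,0]]

```text
t: 8.65
eef_pos: [0.5531, 0.0686, 0.1243]
ee_rot: [-2.22, -2.223, -0.0]
wrist_force: [0.6, -0.3, 0.0]
finger_gap: 0.127
finger_force: 68.7
```

>>> step_arm:
  targets:
    - [[5,0,0,-0.5,0],[5,0,0,0,0],[5,0,0,0,0]]

```text
t: 8.95
eef_pos: [0.5532, 0.0686, 0.1239]
ee_rot: [2.22, 2.223, 0.0]
wrist_force: [0.9, -0.3, 4.6]
finger_gap: 0.128
finger_force: 69.4
```

>>> step_arm:
  targets:
    - [[5,0,0,0.8,0],[5,1,0,0,0],[5,0.7,0,0,0],[5,0,0,0,0],[5,0,0,0,0]]

```text
t: 9.45
eef_pos: [0.5547, 0.0685, 0.1245]
ee_rot: [-2.22, -2.223, 0.0]
wrist_force: [-0.4, -0.3, -0.5]
finger_gap: 0.128
finger_force: 68.6
```

>>> step_arm:
  targets:
    - [[5,-1.7,0,0,0],[5,-1,0,0,0],[5,-0.7,0,0,0],[5,0,0,0,0],[5,0,0,0,0]]

```text
t: 9.95
eef_pos: [0.5521, 0.0686, 0.1247]
ee_rot: [2.219, 2.222, 0.002]
wrist_force: [6.0, -0.5, -2.9]
finger_gap: 0.13
finger_force: 68.4
```

The light nudge meets the collar wall on the -x side, so the lips are inside the groove. I'll re-centre and press.

>>> step_arm:
  targets:
    - [[5,1.2,0,0,0],[5,1,0,0,0],[5,0,0,-0.8,0],[5,0,0,-0.4,0],[5,0,0,0,0],[5,0,0,0,0]]

```text
t: 10.55
eef_pos: [0.5537, 0.0686, 0.1236]
ee_rot: [2.22, 2.223, 0.0]
wrist_force: [-0.6, 0.5, 5.7]
finger_gap: 0.125
finger_force: 70.1
```

>>> step_arm:
  targets:
    - [[5,0,0,-0.7,0],[5,0,0,0,0],[5,0,0,0,0]]

```text
t: 10.85
eef_pos: [0.5538, 0.0686, 0.1231]
ee_rot: [2.22, 2.223, 0.001]
wrist_force: [0.4, -0.8, 7.7]
finger_gap: 0.126
finger_force: 70.4
```

>>> step_arm:
  targets:
    - [[5,0,0,-0.8,0],[5,0,0,0,0],[5,0,0,0,0]]

```text
t: 11.15
eef_pos: [0.5539, 0.0686, 0.1224]
ee_rot: [2.219, 2.223, 0.001]
wrist_force: [-0.2, -0.2, 11.1]
finger_gap: 0.127
finger_force: 70.7
```

>>> step_arm:
  targets:
    - [[5,0,0,-0.8,0],[5,0,0,0,0],[5,0,0,0,0]]

```text
t: 11.45
eef_pos: [0.554, 0.0686, 0.1215]
ee_rot: [2.22, 2.222, 0.001]
wrist_force: [1.5, -1.1, 4.7]
finger_gap: 0.127
finger_force: 69.9
```

>>> step_arm:
  targets:
    - [[5,0,0,-1,0],[5,0,0,0,0],[5,0,0,0,0]]

```text
t: 11.75
eef_pos: [0.554, 0.0686, 0.1204]
ee_rot: [2.219, 2.223, 0.001]
wrist_force: [1.8, -0.3, 5.3]
finger_gap: 0.127
finger_force: 69.8
```

>>> step_arm:
  targets:
    - [[5,0,0,-1,0],[5,0,0,0,0],[5,0,0,0,0]]

```text
t: 12.05
eef_pos: [0.5539, 0.0686, 0.1193]
ee_rot: [2.22, 2.223, 0.001]
wrist_force: [2.6, -0.6, 4.0]
finger_gap: 0.124
finger_force: 69.6
```

>>> step_arm:
  targets:
    - [[5,0,0,-1,0],[5,0,0,-1,0],[5,0,0,0,0],[5,0,0,0,0]]

```text
t: 12.45
eef_pos: [0.5536, 0.0686, 0.117]
ee_rot: [-2.22, -2.223, 0.0]
wrist_force: [2.1, 0.2, 0.8]
finger_gap: 0.129
finger_force: 69.0
```

>>> step_arm:
  targets:
    - [[5,0,0,-1,0],[5,0,0,-1,0],[5,0,0,0,0],[5,0,0,0,0]]

```text
t: 12.85
eef_pos: [0.5535, 0.0686, 0.1148]
ee_rot: [-2.22, -2.223, 0.001]
wrist_force: [0.8, -0.5, -1.5]
finger_gap: 0.127
finger_force: 68.9
```

>>> step_arm:
  targets:
    - [[5,0,0,-1,0],[5,0,0,-1,0],[5,0,0,0,0],[5,0,0,0,0]]

```text
t: 13.25
eef_pos: [0.5535, 0.0686, 0.1129]
ee_rot: [-2.22, -2.223, 0.001]
wrist_force: [1.8, -0.1, -3.8]
finger_gap: 0.129
finger_force: 68.6
```

>>> step_arm:
  targets:
    - [[5,0,0,-1,0],[5,0,0,-1,0],[5,0,0,0,0],[5,0,0,0,0]]

```text
t: 13.65
eef_pos: [0.5535, 0.0685, 0.111]
ee_rot: [-2.22, -2.223, 0.0]
wrist_force: [0.8, -0.9, -2.9]
finger_gap: 0.128
finger_force: 68.7
```

>>> step_arm:
  targets:
    - [[5,0,0,-1,0],[5,0,0,0,0],[5,0,0,0,0]]

```text
t: 13.95
eef_pos: [0.5536, 0.0686, 0.11]
ee_rot: [-2.22, -2.223, 0.0]
wrist_force: [-0.5, -0.0, -2.1]
finger_gap: 0.13
finger_force: 68.8
```

>>> step_arm:
  targets:
    - [[5,0,0,-0.7,0],[5,0,0,0,0],[5,0,0,0,0]]

```text
t: 14.25
eef_pos: [0.5536, 0.0686, 0.1094]
ee_rot: [-2.22, -2.223, -0.0]
wrist_force: [-0.5, 0.4, 0.1]
finger_gap: 0.126
finger_force: 68.8
```

>>> step_arm:
  targets:
    - [[5,0,0,-0.6,0],[5,0,0,0,0],[5,0,0,0,0]]

```text
t: 14.55
eef_pos: [0.5536, 0.0686, 0.1088]
ee_rot: [-2.22, -2.223, 0.0]
wrist_force: [0.1, -0.3, -0.5]
finger_gap: 0.126
finger_force: 68.8
```

>>> step_arm:
  targets:
    - [[5,0,0,-0.4,0],[5,0,0,0,0],[5,0,0,0,0]]

```text
t: 14.85
eef_pos: [0.5537, 0.0686, 0.1085]
ee_rot: [2.22, 2.223, 0.0]
wrist_force: [-0.3, -0.6, 3.9]
finger_gap: 0.126
finger_force: 69.5
```

>>> step_arm:
  targets:
    - [[5,0,0,-0.4,0],[5,0,0,0,0],[5,0,0,0,0]]

```text
t: 15.15
eef_pos: [0.5537, 0.0686, 0.1083]
ee_rot: [2.22, 2.223, 0.0]
wrist_force: [-2.0, -0.5, 9.6]
finger_gap: 0.13
finger_force: 70.4
```

It has met the firm stop 15 mm below first contact. Now I'll unload, release and retreat upwards.

>>> step_arm:
  squeeze: 20
  targets:
    - [[5,0,0,0.6,0],[5,0,0,0,0],[30,0,0,0,0],[40,0,0,0,0],[40,0,0,0,0],[40,0,0,0,0],[40,0,0,0,0]]

```text
t: 15.85
eef_pos: [0.5536, 0.0686, 0.1085]
ee_rot: [-2.22, -2.223, 0.0]
wrist_force: [0.9, -0.4, -0.5]
finger_gap: 0.466
finger_force: 0.0
```

>>> step_arm:
  targets:
    - [[40,0,0,10,0],[40,0,0,20,0],[40,0,0,40,0],[40,0,0,40,0],[40,0,0,20,0],[40,0,0,0,0],[40,0,0,0,0]]

```text
t: 16.55
eef_pos: [0.5535, 0.0685, 0.2389]
ee_rot: [2.22, 2.223, 0.0]
wrist_force: [0.7, -0.8, -0.4]
finger_gap: 0.472
finger_force: 0.0
```

Run:
```python
from h import *
print(env.get_obs()['wrist_force'])
grab('wrist','w4');f=load('w4');P=pts(f);grab('scene','s4');g=load('s4')
h=cv2.cvtColor(f['im'],cv2.COLOR_RGB2HSV)
m=(h[...,0]>5)&(h[...,0]<25)&(h[...,1]>140)&(abs(P[...,0]-.5535)<.025)&(abs(P[...,1]-.067)<.04)&(P[...,2]>.04)
T=P[m];print(len(T),np.percentile(T,[1,50,99],axis=0).round(4));t=T[T[:,2]>.13];print(cv2.minAreaRect((t[:,:2]*1000).astype(np.float32)))
a=cv2.resize(f['im'][50:330,150:500],(400,320));b=cv2.resize(g['im'][130:220,270:370],(400,360),interpolation=cv2.INTER_CUBIC)
c=np.zeros((360,800,3),np.uint8);c[:320,:400]=a;c[:,400:]=b;cv2.imwrite('pics/c4.png',c[:,:,::-1])
```

```text
[ 0.65489842 -0.83959899 -0.37888497]
443 [[0.5492 0.0545 0.0914]
 [0.5537 0.0716 0.1389]
 [0.5597 0.0841 0.1406]]
((554.62744140625, 66.89439392089844), (25.1622257232666, 10.825444221496582), 89.82606506347656)
```

View pics/c4.png

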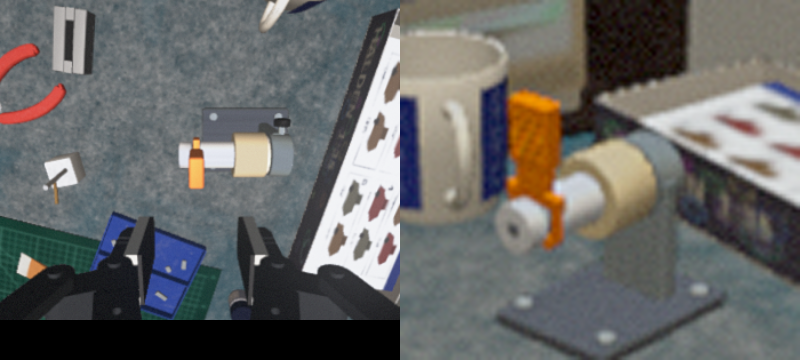

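The clip sits upright in the groove, at (196,165) in the left crop and (537,185) in the right. Its top is at z 0.139, as expected when home, and the gripper is clear.

```bash
python3 -c "
from plant import env
print(env.sign_off())"
```

```text
the job is handed in; nothing more can be done
None
```

The clip is snapped home in the axle's groove, upright and released, with the gripper clear and the jars untouched; I handed the job in at about 17 s, but sign-off returned no verdict.

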